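Set and lock the mitre dial

TASK

Set the picture-framing mitre gauge: with a fingertip, turn the dial until its index mark lines up with the long line on the white scale collar, and only then push the lock slide fully home against its stop. Leave everything else on the bench lying where it is.

Things in the scene. Friction and masses are not known exactly. Their poses are not given: they have to be found in the camera images.
- gauge: Mitre gauge, bolted down: a dark steel plate 250 mm (its x) by 375 mm (its y), 12 mm thick, lying on the bench. Origin on the vertical axis of the dial, at bench-top height (z 0); z up, x away from the robot at yaw 0. The plate spans x -125 to 125 mm, y -235 to 140 mm. An aluminium fence along x, 16 mm thick, centred at y 130 mm, rises to 48 mm above the bench. The gauge stands at another place and yaw each time.
- dial (a joint): Angle of the aluminium dial in the gauge: a flat disc of radius 80 mm on the gauge's axis, its top face 34 mm above the bench, level with the collar round it, so only its top and its finger hole can be reached. Value in rad, growing counter-clockwise seen from above; at 0 the index mark lies along the gauge's +x. It turns freely past a full turn either way, with a friction torque of about 0.18 N m (about 4 N at the finger hole), and stays where it is left.
- index (a point): Outer end of the index mark: a dark radial line 4 mm wide on the dial's top face, from near the middle to the rim. This point is 81 mm from the dial's axis, 34 mm above the bench.
- hole (a point): Centre of the mouth of the finger hole: a round hole 46 mm across, right through the dial, straight opposite the index mark, centre 47 mm from the axis. This point is 34 mm above the bench; the hole's floor is the steel plate, 12 mm above the bench (22 mm deep). A lip round it stands 1 mm proud.
- target (a point): Inner end of the wanted line: the one long line (24 mm by 4 mm, radial) on the white scale collar; the other 35 lines, every 10 degrees, are 8 mm long and 1.5 mm wide. This point is 81 mm from the dial's axis, 34 mm above the bench: with the dial set right, index lies on it. The collar is a fixed ring of inner radius 82 and outer radius 107 mm, clamped at another angle each time.
- lock (a joint): Travel of the lock slide in m along the gauge's +x: 0 is fully open, 0.045 is fully home, touching its stop. Friction about 2.5 N; it stays where it is left.
- lock_top (a point): Middle of the top of the lock slide's upright steel lug: 16 mm thick along the gauge's x, 50 mm wide along y, its top 38 mm above the bench. It runs at gauge y -155 mm between two 10 mm high rails; when home the lug's middle is at gauge x 28 mm and its face touches the stop block (x 36 to 50 mm, 36 mm above the bench). It is pushed from its -x side; the plate's face there is 12 mm above the bench.
- tape: Loose roll of paper tape, 56 mm across, 22 mm high, lying on the gauge's plate beyond the lock's stop. Origin under its centre.
- paint_jar: Loose jar, 60 mm across, 75 mm high, beyond the gauge. Origin under its centre.
- glue: Loose glue bottle, 52 mm across, 100 mm high, beyond the gauge. Origin under its centre.
- offcut: Loose offcut of frame moulding, 120 by 32 by 26 mm, beside the gauge. Origin under its centre.
- knife: Loose painter's spatula, about 200 mm long along its x, lying flat beside the fence. Origin under its middle.
- cup: Loose white cup, 70 mm across, 80 mm high. Origin under its centre.
- tin: Loose tin, 68 mm across, 50 mm high. Origin under its centre.

How it is judged:
By the outcome, as a careful person would: the job done as asked, in the order asked, and still so for the second after the job is handed in, with the robot touching nothing.
It also fails if it takes over 64 s, if anything falls off the work surface, if the arm or the gripper's body presses on something with over 40 N, if the wrist force passes 120 N, or if a joint passes its speed limit or range.

ROBOT

A 7-joint arm with a two-finger parallel gripper is mounted at the origin on the work surface. World frame = base frame: x ahead of the robot, y to its left, z up, the work surface at z = 0. Lengths are in m, angles in degrees, forces in N, time in s.
With the tool pointing down it reaches from about 0.425 to 0.925 m from the base axis. Payload 6.8 kg.
Tool frame: the origin (TCP) lies midway between the tips of the shut fingers; the grasp point (between the pads) lies 19 mm behind it; z points along the fingers, y is the line along which they close (so a half turn about z gives the same grasp; the last joint's range is limited). The gripper opens to 85 mm and grips with 20 to 120 N. Pads are 22 mm wide; open, the fingers measure 114 mm over their backs; the gripper's body (76 mm by 85 mm) begins 54 mm behind the grasp point. The pads swing forward as they close: fully open they stand 13 mm farther back than shut.
Start: joints at [-74.719, 27.33, 1.283, 89.118, -0.659, 63.558, -4.761], TCP at [0.247, 0.628, 0.231] pointing down, gripper open.
Joint ranges: [-169.35, 169.35], [-19.33, 120.38], [-80.79, 83.38], [13.8, 139.57], [-78.32, 258.32], [9.67, 109.79], [-169.56, 169.56]. Speed limits (degrees/s): [136.94, 136.94, 180, 180, 180, 180, 180].

INTERFACE

Orientations are given as [roll, pitch, yaw] about the fixed x, y, z axes, in that order (R = Rz(yaw) Ry(pitch) Rx(roll)).
In Python, from rig import manip, viewer gives the robot as it stands.
- The arm moves only by the shell command python3 -m creep 'ROWS' [OPENING]. ROWS is JSON, a list of rows, each a list of 4 numbers: the shift along the tool's x, y, z in m, then the turn about the tool's z in rad. In form: [[tx, ty, tz, turn], ...]. A call has 1 to 8 rows; each row is the pose to reach, as a shift and turn from the pose commanded when the call began, along the tool's axes at that moment; what a row does not reach only later rows make up. A row lasts 1/10 s, in which the tool goes at most 50 mm and 8.59 degrees, less where a joint would pass 70% of its speed; a pose out of reach is approached as far as the arm can. A call with a gripper value outside its range is refused whole. OPENING is the opening, from 0 (shut) to 1 (fully open), set as the call begins (- or left out, the last holds). The fingers move at their own pace and stop on an object; the grip force is fixed at half the most. Time passes only in rows, so rows that repeat a pose let the fingers close. It gives the time, the measured TCP pose, the force, the opening and the grip force at its end, in the units of the state.
- manip.state(): the state, without advancing time (a new reading comes with each control period).
- viewer.capture(name): name is "side" or "top" or "wrist"; returns a dict with "img" (420x560x3 uint8, blue, green, red), "camera_matrix" (3x3 intrinsics, pixels), "rvec" (rotation vector, rad) and "tvec" (3), from world to camera coordinates, as OpenCV has them; the wrist camera has in their place "T_tool_cam" (4x4, takes a point from camera to tool coordinates, whose origin is the TCP and whose axes are the flange's). Camera axes: x right, y down, z forward; pixel columns grow to the right and rows downward; lengths in m; the calibration is good to about 2 mm. The wrist camera is an equidistant fisheye: a pixel r from the principal point sees the ray r / f radians off the axis. A picture is of the moment at which its call begins: read the wrist's pose just before it. There is no depth.
- manip.sign_off(): hands the job in; it is judged then, once.
The state is a dict: "t": time; "joint_positions": joint angles; "dq": joint speeds; "joint_efforts": joint torques, N m; "position": TCP position; "orientation": TCP orientation; "force": force on the tool from outside, world axes, zero at the start; "wrist_torque": the same for the moment, N m; "opening": opening from 0.0 (shut) to 1.0 (fully open); "gripper_force": force on a finger pad.
Only numpy, scipy, OpenCV 4.12 (cv2) and the standard library are available. Lean on these libraries where they do the work, as an engineer would, in place of code of your own. Each camera call takes 0.05 s, during which the arm holds its last target. There are 200 camera calls.

## Working session

There is one attempt and no reset: what is moved stays moved. The work goes in short steps, Python scripts to look and compute and a shell command to move; the robot and the scene stay as the last step left them, time stands still between calls to the robot, and variables do not carry over. Pictures are saved under pics/ and viewed, at most 10 in all, crops included, and the job is handed in when it is done.

```bash
mkdir -p pics; cat > snap.py <<'E'
import cv2,sys,pickle
from rig import manip,viewer
def snap(name,tag):
    s=manip.state(); c=viewer.capture(name); c['state']=s
    cv2.imwrite(f'pics/{tag}.png',c['img']); pickle.dump(c,open(f'{tag}.pkl','wb')); return c
E
python3 - <<'E'
from snap import *
import numpy as np
a=snap('top','top0');b=snap('side','side0');c=snap('wrist','wrist0')
for k in(a,b,c):print({q:np.round(v,4).tolist() for q,v in k.items() if q not in('img','state')})
print(c['state'])
E
```

```text
{'camera_matrix': [[421.9895, 0.0, 276.7519], [0.0, 421.9895, 210.0309], [0.0, 0.0, 1.0]], 'rvec': [2.1454, -2.1323, 0.1184], 'tvec': [0.0604, 0.5717, 0.9454]}
{'camera_matrix': [[412.4278, 0.0, 284.8098], [0.0, 412.4278, 207.5167], [0.0, 0.0, 1.0]], 'rvec': [2.3355, -0.2159, 0.0727], 'tvec': [-0.5411, 0.1365, 0.9936]}
{'camera_matrix': [[325.1923, 0.0, 274.0603], [0.0, 325.1923, 211.703], [0.0, 0.0, 1.0]], 'T_tool_cam': [[0.0001, -0.9585, -0.2849, 0.0729], [1.0, 0.0004, -0.0009, -0.0001], [0.001, -0.2849, 0.9585, -0.1411], [0.0, 0.0, 0.0, 1.0]]}
{'t': 0.1, 'joint_positions': array([-74.719741  ,  27.37181548,   1.2821454 ,  89.17166215,
        -0.65963616,  63.5574301 ,  -4.76193816]), 'dq': array([-0.01844438, -0.09601302, -0.09261027, -0.24111208,  0.01078486,
       -0.06797645, -0.21221875]), 'joint_efforts': array([ 3.94146904e-03, -5.97761679e+01,  1.61317136e+00, -2.81951594e+01,
        1.27544085e-02,  5.05486300e-03, -1.65228607e-05]), 'position': array([0.24693722, 0.62764687, 0.23042201]), 'orientation': array([-1.79906729e+02,  7.06874109e-03,  1.58524460e+02]), 'force': array([-0.06114551, -0.52487777, -0.51945153]), 'wrist_torque': array([-0.01914352,  0.00444241,  0.0004174 ]), 'gripper_force': 0.0, 'opening': 1.001497665311105}
```

View pics/top0.png

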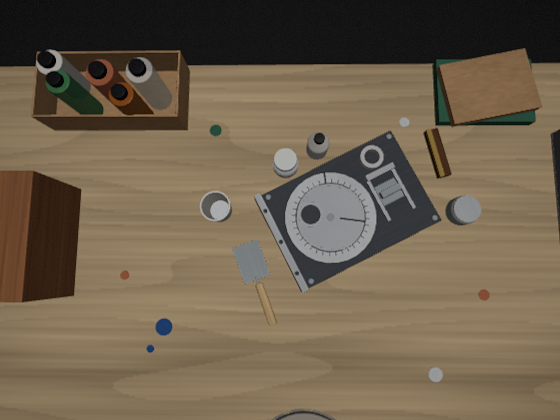

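View pics/side0.png

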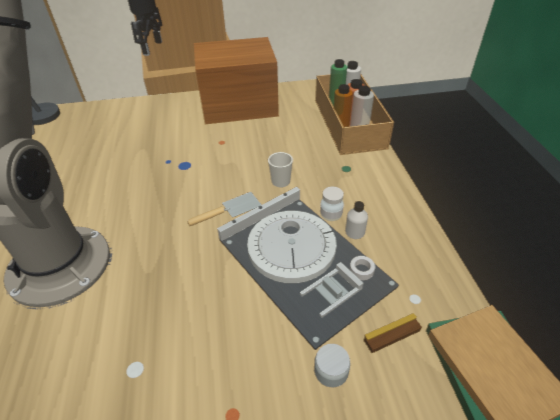

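The top view shows the collar and dial centred near (331,217). The finger hole is at (311,214), the index mark points right to (365,221), and the long line is at the top, near (325,178). The lock slide is near (388,190) and the fence is at lower left. The side view agrees: hole (291,227), index (293,258), long line (328,233).

```bash
cat > geo.py <<'E'
import cv2,numpy as np,pickle
from scipy.optimize import least_squares
def load(t): return pickle.load(open(t+'.pkl','rb'))
def ray(c,uv,z):
    uv=np.asarray(uv,float).reshape(-1,2)
    R=cv2.Rodrigues(np.array(c['rvec'],float))[0];t=np.array(c['tvec'],float).ravel()
    d=np.c_[uv,np.ones(len(uv))]@np.linalg.inv(c['camera_matrix']).T@R; o=-R.T@t
    return (o+d*((z-o[2])/d[:,2])[:,None])[:,:2]
def proj(c,P): return cv2.projectPoints(np.asarray(P,float).reshape(-1,1,3),np.array(c['rvec'],float),np.array(c['tvec'],float),np.array(c['camera_matrix'],float),None)[0][:,0]
def circ(p,loss='soft_l1'):
    return least_squares(lambda q:np.hypot(*(p-q[:2]).T)-q[2],[*p.mean(0),.08],loss=loss,f_scale=.002).x
def comp(mask,uv):
    n,l=cv2.connectedComponents(mask.astype(np.uint8)); return (l==l[uv[1],uv[0]])
E
python3 - <<'E'
from geo import *
for tag,seed,hole in(('top0',(320,195),(311,214)),('side0',(275,250),(291,227))):
    c=load(tag);g=cv2.cvtColor(c['img'],cv2.COLOR_BGR2GRAY)
    print(tag,'grey seed',g[seed[1],seed[0]],'hole',g[hole[1],hole[0]])
    m=comp(g>90,seed).astype(np.uint8)
    k=max(cv2.findContours(m,0,1)[0],key=cv2.contourArea).reshape(-1,2)
    print('n',len(k),'collar',circ(ray(c,k,.034)).round(4))
    h=comp(g<80,hole).astype(np.uint8)
    k=max(cv2.findContours(h,0,1)[0],key=cv2.contourArea).reshape(-1,2)
    print('hole',circ(ray(c,k,.034)).round(4),len(k))
    # plate: dark mask
    pl=cv2.morphologyEx((g<75).astype(np.uint8),cv2.MORPH_OPEN,np.ones((3,3)))
    n,l,st,ce=cv2.connectedComponentsWithStats(pl)
    for i in range(1,n):
        if st[i,4]>1500: print(st[i],ce[i].round())
    cv2.imwrite(f'pics/m_{tag}.png',cv2.resize(np.hstack([m*255,pl*255]),None,fx=.7,fy=.7))
c=[load('top0'),load('side0')]
crop=[cv2.resize(c[0]['img'][120:300,240:450],None,fx=2.8,fy=2.8,interpolation=2)]
cv2.imwrite('pics/crop.png',np.clip(crop[0]*1.5,0,255).astype(np.uint8))
E
```

```text
top0 grey seed 143 hole 55
n 266 collar [ 0.557  -0.0609  0.1059]
hole [ 0.5632 -0.0145  0.0211] 51
[    0     0   560   130 36950] [275.  37.]
[  33   53  145   62 5362] [97. 82.]
[ 266  133  171  151 6610] [362. 207.]
[  22  172   59  130 6045] [ 51. 239.]
side0 grey seed 190 hole 94
n 2423 collar [0.651  0.6079 1.0743]
hole [0.7692 0.6082 1.0546] 2783
[   0    0   60  143 3149] [19. 82.]
[  381     0   179   380 37856] [499. 167.]
[   8  140   77  137 3842] [ 43. 197.]
```

View pics/crop.png

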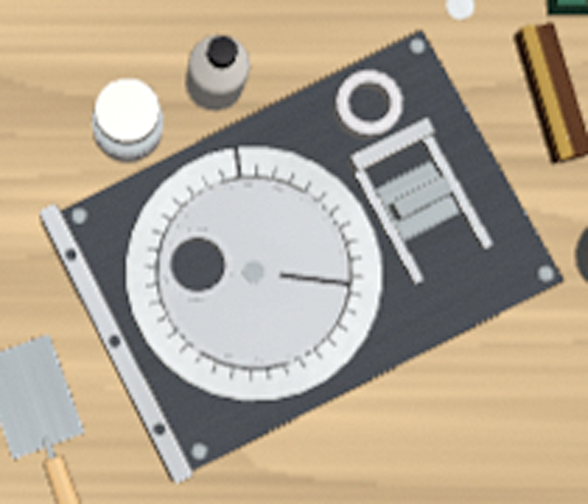

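The crop shows the hole at (198,264), the index end at (350,284), the long line at (239,162), and the slide and lug near (415,200), with its stop above at (392,145). Next I'll measure the angles in both views.

```bash
cat > ang.py <<'E'
from geo import *
def dark_angle(c,cen,r0,r1,z=.034,up=4):
    g=cv2.cvtColor(c['img'],cv2.COLOR_BGR2GRAY).astype(np.float32)
    a=np.radians(np.arange(0,360,.5));acc=0
    for r in np.linspace(r0,r1,9):
        p=proj(c,np.c_[cen[0]+r*np.cos(a),cen[1]+r*np.sin(a),0*a+z]).astype(np.float32)
        acc=acc+cv2.remap(g,p[:,0].copy().reshape(-1,1),p[:,1].copy().reshape(-1,1),1).ravel()
    d=acc/9; base=cv2.blur(np.tile(d,3).reshape(1,-1),(61,1)).ravel()[720:1440]
    w=np.clip(base-d,0,None);i=w.argmax();j=np.arange(i-10,i+11);ww=w[j%720]; ww=ww*(ww>.3*ww.max())
    return ((ww*j).sum()/ww.sum()*.5+180)%360-180, w.max()
E
python3 - <<'E'
from ang import *
cs={}
for tag,seed,hole,th,hd in(('top0',(320,195),(311,214),100,75),('side0',(275,250),(291,227),150,130)):
    c=load(tag);g=cv2.cvtColor(c['img'],cv2.COLOR_BGR2GRAY)
    m=comp(g>th,seed).astype(np.uint8)
    k=max(cv2.findContours(m,0,1)[0],key=cv2.contourArea).reshape(-1,2)
    q=circ(ray(c,k,.034)); print(tag,len(k),'collar',q.round(4))
    h=comp(g<hd,hole).astype(np.uint8); k=max(cv2.findContours(h,0,1)[0],key=cv2.contourArea).reshape(-1,2)
    qh=circ(ray(c,k,.034)); print('hole',qh.round(4), 'dir',np.degrees(np.arctan2(*(qh-q)[1::-1])), 'r',np.hypot(*(qh-q)[:2]))
    cs[tag]=q
    print('index',dark_angle(c,q,.03,.07),'target',dark_angle(c,q,.093,.103))
c=load('top0')
# fence / plate corners (top crop pixels) ; lock points
px=lambda u,v:(240+u/2.8,120+v/2.8)
pc=ray(c,[px(421,30),px(562,281),px(190,470)],.012);print('plate corners',pc.round(3),'yaw from edges',np.degrees(np.arctan2(*(pc[0]-pc[1])[::-1])),np.degrees(np.arctan2(*(pc[1]-pc[2])[::-1]))+90)
f=ray(c,[px(50,208),px(180,478)],.048);print('fence',f.round(3),np.degrees(np.arctan2(*(f[0]-f[1])[::-1])))
E
```

```text
top0 276 collar [ 0.5568 -0.0608  0.1054]
hole [ 0.5631 -0.0144  0.0208] dir 82.23427960392748 r 0.04680696640033125
index (np.float64(-96.45531980668), np.float32(60.66227)) target (np.float64(7.531469658953824), np.float32(75.12169))
side0 3227 collar [0.5218 0.3211 0.7702]
hole [ 0.5607 -0.0209  0.0168] dir -83.51305713738192 r 0.3442837577914866
index (np.float64(83.4114233558953), np.float32(3.8263702)) target (np.float64(-73.55180574453368), np.float32(34.171104))
plate corners [[ 0.772 -0.212]
 [ 0.552 -0.324]
 [ 0.392 -0.01 ]] yaw from edges 27.018778663534903 26.99424961001808
fence [[0.607 0.108]
 [0.387 0.   ]] 26.104969988542123
```

```bash
python3 -m creep '[[-0.033,-0.03,0,0],[-0.066,-0.06,0,0],[-0.099,-0.09,0,0],[-0.132,-0.12,0,0],[-0.165,-0.15,0,0],[-0.198,-0.18,0,0],[-0.231,-0.21,0,0],[-0.264,-0.24,0,0]]' 0
python3 -m creep '[[-0.033,-0.03,0,0.1],[-0.066,-0.06,0,0.2],[-0.099,-0.09,0,0.3],[-0.132,-0.12,0,0.4],[-0.165,-0.15,0,0.5],[-0.198,-0.18,0,0.6],[-0.231,-0.21,0,0.7],[-0.265,-0.242,0,0.724]]'
python3 -m creep '[[0,0,0,0],[0,0,0,0]]'
cat >> geo.py <<'E'
def delta(s,x,y,z,yaw=None):
    p=s['position'];a=np.radians(s['orientation'][2]);d=np.array([x,y,z])-p
    return np.round([d[0]*np.cos(a)+d[1]*np.sin(a),d[0]*np.sin(a)-d[1]*np.cos(a),-d[2],0 if yaw is None else np.radians(s['orientation'][2]-yaw)],4)
def wray(c,uv,z):
    from scipy.spatial.transform import Rotation as Ro
    K=np.array(c['camera_matrix']);T=np.array(c['T_tool_cam']);s=c['state']
    q=(np.asarray(uv,float).reshape(-1,2)-K[:2,2])/K[0,0];r=np.hypot(*q.T)+1e-9
    d=np.c_[q*(np.sin(r)/r)[:,None],np.cos(r)]
    R=Ro.from_euler('xyz',s['orientation'],degrees=True).as_matrix()
    d=d@T[:3,:3].T@R.T; o=R@T[:3,3]+s['position']
    return (o+d*((z-o[2])/d[:,2])[:,None])[:,:2]
E
python3 - <<'E'
from snap import *
from geo import *
c=snap('wrist','w1'); s=c['state'];print(s['t'],s['position'],s['orientation'],s['joint_positions'].round(),s['opening'])
print(delta(s,.5625,-.0145,.15,117))
cv2.imwrite('pics/w1b.png',np.clip(c['img']*1.4,0,255).astype(np.uint8))
E
```

```text
t: 0.95
position: [0.4053, 0.3063, 0.2313]
orientation: [180.0, -0.0, 158.5]
force: [1.6, -0.5, 0.1]
opening: 0.002
gripper_force: 0.0
t: 1.75
position: [0.5633, -0.0153, 0.2312]
orientation: [180.0, -0.0, 116.9]
force: [0.6, 0.7, 0.5]
opening: -0.001
gripper_force: 0.0
t: 1.95
position: [0.5628, -0.0153, 0.231]
orientation: [-180.0, 0.0, 116.9]
force: [-0.0, 0.8, -0.5]
opening: -0.003
gripper_force: 0.0
1.95 [ 0.56282683 -0.01526462  0.23095543] [-1.79956728e+02  9.45341509e-04  1.16892622e+02] [-26.  18.  26. 106.  -9.  58.  31.] -0.0029396269478200866
[ 0.0008  0.0001  0.081  -0.0019]
```

View pics/w1b.png

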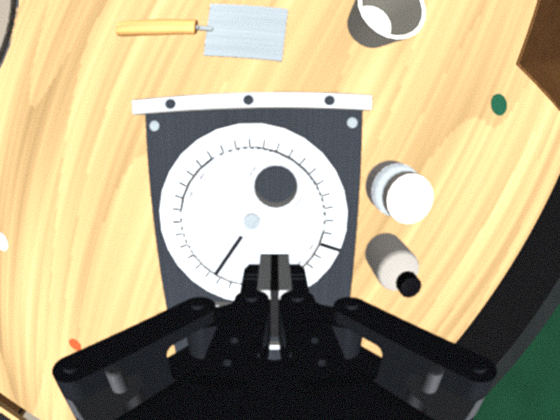

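The wrist view shows the hole at (276,186), the hub at (252,221), the index at (217,273) and the long line at (331,246). The fence top edge is near row 100, from (133,106) to (371,101).

```bash
python3 - <<'E'
from geo import *
c=load('w1');g=cv2.cvtColor(c['img'],cv2.COLOR_BGR2GRAY)
h=comp(g<90,(276,186)).astype(np.uint8);k=max(cv2.findContours(h,0,1)[0],key=cv2.contourArea).reshape(-1,2);qh=circ(wray(c,k,.034));print('hole',qh.round(4))
# collar outer edge: radial scan from hub on plane, upper part of the image
m=(g>120).astype(np.uint8)
k=np.vstack([x.reshape(-1,2) for x in cv2.findContours(comp(m,(205,155)).astype(np.uint8),0,1)[0]])
k=k[k[:,1]<255];p=wray(c,k,.034)
r=np.hypot(*(p-[.558,-.061]).T);p=p[(r>.098)&(r<.116)];q=circ(p);print('collar',len(p),q.round(4))
for n,a in(('hub',wray(c,[(252,221)],.034)),('idx',wray(c,[(217,273)],.034)),('tgt',wray(c,[(331,246)],.034))):
    print(n,a.round(4),np.degrees(np.arctan2(*(a[0]-q[:2])[::-1])),np.hypot(*(a[0]-q[:2])))
print('holedir',np.degrees(np.arctan2(*(qh-q)[1::-1])),np.hypot(*(qh-q)[:2]))
f=wray(c,[(140,100),(368,96)],.048);print('fence yaw',np.degrees(np.arctan2(*(f[1]-f[0])[::-1])),f)
f=wray(c,[(154,126),(352,123)],.012);print('bolts yaw',np.degrees(np.arctan2(*(f[1]-f[0])[::-1])))
E
```

```text
hole [ 0.5631 -0.0147  0.0213]
collar 351 [ 0.5571 -0.0608  0.1056]
hub [[ 0.558 -0.061]] -10.821861967318583 0.000975040520305252
idx [[ 0.549  -0.1382]] -95.9948970248867 0.07775875838274764
tgt [[ 0.6508 -0.0475]] 8.06701903084631 0.0946957024574632
holedir 82.61184427156127 0.046550829498945456
fence yaw 27.045813692867252 [[0.39448506 0.00795516]
 [0.60216508 0.11398267]]
bolts yaw 27.08475111050831
```

```bash
python3 -m creep '[[0,0,0.045,0],[0,0,0.09,0],[0,0,0.13,0],[0.0005,0.0005,0.16,0],[0.0005,0.0005,0.178,0],[0.0005,0.0005,0.192,0],[0.0005,0.0005,0.203,0],[0.0005,0.0005,0.203,0]]'
python3 - <<'E'
from geo import *
from rig import manip
s=manip.state();c=np.array([.557,-.0608])
for r in(.047,):
  for th in range(82,196,6):
    a=np.radians(th);print(th,delta(s,*(c+r*np.array([np.cos(a),np.sin(a)])),.027).round(4))
E
```

```text
t: 2.8
position: [0.5624, -0.0125, 0.0274]
orientation: [-179.9, -0.1, 117.1]
force: [-0.8, 0.4, -0.2]
opening: 0.001
gripper_force: 0.0
82 [-0.0021  0.0002  0.0004  0.    ]
88 [ 0.0006 -0.004   0.0004  0.    ]
94 [ 0.0027 -0.0084  0.0004  0.    ]
100 [ 0.0044 -0.013   0.0004  0.    ]
106 [ 0.0056 -0.0178  0.0004  0.    ]
112 [ 0.0063 -0.0227  0.0004  0.    ]
118 [ 0.0065 -0.0276  0.0004  0.    ]
124 [ 0.0062 -0.0325  0.0004  0.    ]
130 [ 0.0053 -0.0373  0.0004  0.    ]
136 [ 0.004  -0.0421  0.0004  0.    ]
142 [ 0.0021 -0.0466  0.0004  0.    ]
148 [-0.0002 -0.051   0.0004  0.    ]
154 [-0.0029 -0.0551  0.0004  0.    ]
160 [-0.0061 -0.0588  0.0004  0.    ]
166 [-0.0096 -0.0623  0.0004  0.    ]
172 [-0.0135 -0.0653  0.0004  0.    ]
178 [-0.0176 -0.0679  0.0004  0.    ]
184 [-0.0221 -0.0701  0.0004  0.    ]
190 [-0.0267 -0.0718  0.0004  0.    ]
```

```bash
python3 -m creep '[[0.0027,-0.0042,0,0],[0.0048,-0.0086,0,0],[0.0065,-0.0132,0,0],[0.0077,-0.018,0,0],[0.0084,-0.0229,0,0],[0.0086,-0.0278,0,0],[0.0083,-0.0327,0,0],[0.0074,-0.0375,0,0]]'
python3 -m creep '[[-0.0013,-0.0048,0,0],[-0.0032,-0.0093,0,0],[-0.0055,-0.0137,0,0],[-0.0082,-0.0178,0,0],[-0.0114,-0.0215,0,0],[-0.0149,-0.025,0,0],[-0.0188,-0.028,0,0],[-0.0188,-0.028,0,0]]'
python3 - <<'E'
from snap import *
from ang import *
c=snap('top','top1');s=c['state'];cen=[.557,-.0608]
d=s['position'][:2]-cen;print(s['t'],s['position'],'tcp ang',np.degrees(np.arctan2(d[1],d[0])),np.hypot(*d))
print('index',dark_angle(c,cen,.055,.075),'target',dark_angle(c,cen,.093,.103))
cv2.imwrite('pics/crop1.png',np.clip(cv2.resize(c['img'][120:300,240:450],None,fx=2.8,fy=2.8,interpolation=2)*1.5,0,255).astype(np.uint8))
E
```

```text
t: 3.6
position: [0.5292, -0.025, 0.0295]
orientation: [179.7, 0.2, 117.0]
force: [7.9, -1.8, -3.3]
opening: -0.0
gripper_force: 4.5
t: 4.4
position: [0.5108, -0.0526, 0.029]
orientation: [179.9, -0.0, 117.1]
force: [2.6, 2.5, -0.5]
opening: -0.002
gripper_force: 1.6
4.4 [ 0.51082151 -0.05263965  0.02897854] tcp ang 169.97854342118188 0.046893967985337744
index (np.float64(-24.263327400497246), np.float32(37.787773)) target (np.float64(7.539351435691856), np.float32(78.007545))
```

View pics/crop1.png

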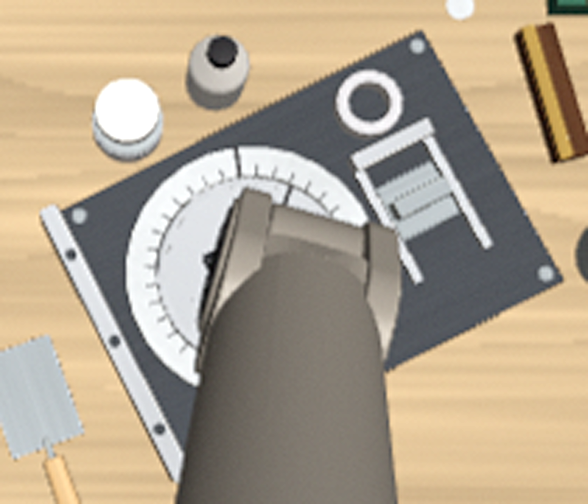

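The index now points to about (288,192), near -24°, and the long line at (239,162) sits at 7.5°. I'll continue the arc.

```bash
python3 -m creep '[[-0.002,-0.0014,0,0],[-0.0041,-0.0026,0,0],[-0.0086,-0.0048,0,0],[-0.0132,-0.0065,0,0],[-0.018,-0.0076,0,0],[-0.018,-0.0076,0,0],[-0.018,-0.0076,0,0]]'
cat > look.py <<'E'
import sys
from snap import *
from ang import *
c=snap('top',sys.argv[1]);s=c['state'];cen=[.557,-.0608]
d=s['position'][:2]-cen;print(s['t'],s['position'].round(4),s['force'].round(1),'tcp ang',np.degrees(np.arctan2(d[1],d[0])),np.hypot(*d))
i=dark_angle(c,cen,.062,.079);t=dark_angle(c,cen,.093,.103);print('index',i,'target',t,'need',t[0]-i[0])
w=snap('wrist',sys.argv[1]+'w')
E
python3 look.py top2
```

```text
t: 5.15
position: [0.5113, -0.0722, 0.0284]
orientation: [180.0, -0.0, 117.1]
force: [2.4, 3.6, 1.3]
opening: -0.0
gripper_force: 2.6
5.15 [ 0.5113 -0.0722  0.0284] [2.4 3.6 1.3] tcp ang -165.94363102492397 0.04712609235938336
index (np.float64(-1.4358438531646698), np.float32(67.98368)) target (np.float64(7.5379966483451994), np.float32(77.457466)) need 8.97384050150987
```

```bash
python3 -m creep '[[-0.002,-0.0003,0,0],[-0.004,-0.0006,0,0],[-0.0055,-0.0007,0,0],[-0.0062,-0.0008,0,0],[-0.0062,-0.0008,0,0],[-0.0062,-0.0008,0,0]]'
python3 look.py top3
```

```text
t: 5.85
position: [0.514, -0.0775, 0.0284]
orientation: [179.9, -0.0, 117.1]
force: [3.1, 6.0, 1.2]
opening: -0.002
gripper_force: 3.7
5.85 [ 0.514  -0.0775  0.0284] [3.1 6.  1.2] tcp ang -158.77043287149888 0.046166037314839294
index (np.float64(5.074015108704373), np.float32(69.16463)) target (np.float64(7.5424754309455295), np.float32(78.244255)) need 2.4684603222411567
```

```bash
python3 -m creep '[[-0.0007,0,0,0],[-0.0013,0,0,0],[-0.0018,0,0,0],[-0.0018,0,0,0],[-0.0018,0,0,0]]'
python3 look.py top4
python3 - <<'E'
from geo import *
c=load('top4');a=c['img'][150:250,280:390];cv2.imwrite('pics/c4.png',np.clip(cv2.resize(a,None,fx=6,fy=6,interpolation=2)*1.4,0,255).astype(np.uint8))
E
```

```text
t: 6.45
position: [0.5149, -0.0788, 0.0284]
orientation: [179.9, -0.0, 117.1]
force: [2.9, 6.3, 1.2]
opening: -0.0
gripper_force: 3.7
6.45 [ 0.5149 -0.0788  0.0284] [2.9 6.3 1.2] tcp ang -156.86001855117917 0.04583533617205081
index (np.float64(6.765430538624088), np.float32(69.35204)) target (np.float64(7.542353096745529), np.float32(78.40946)) need 0.7769225581214414
```

View pics/c4.png

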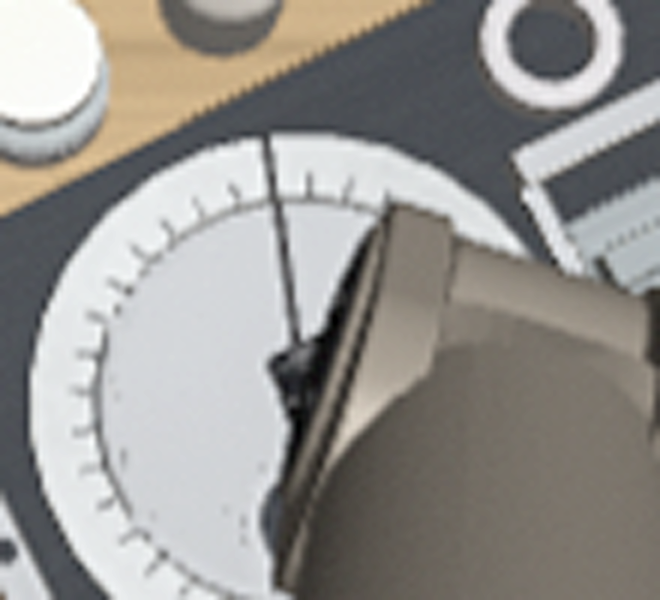

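The index and the long line are almost continuous, from (295,340) to (268,140). One small nudge is left.

```bash
python3 -m creep '[[-0.0004,0,0,0],[-0.0008,0,0,0],[-0.0008,0,0,0],[-0.0008,0,0,0]]'
python3 look.py top5
```

```text
t: 6.95
position: [0.5148, -0.0796, 0.0282]
orientation: [180.0, -0.1, 117.1]
force: [2.7, 6.3, 0.1]
opening: 0.005
gripper_force: 3.3
6.95 [ 0.5148 -0.0796  0.0282] [2.7 6.3 0.1] tcp ang -155.9609971036367 0.04620889730158446
index (np.float64(7.715762805251416), np.float32(72.155624)) target (np.float64(7.542020017249911), np.float32(78.65934)) need -0.17374278800150478
```

```bash
python3 -m creep '[[0.003,0.0005,0,0],[0.007,0.001,0,0],[0.01,0.001,0,0],[0.01,0.001,-0.01,0],[0.01,0.001,-0.03,0],[0.01,0.001,-0.06,0],[0.01,0.001,-0.1,0],[0.01,0.001,-0.1,0]]'
python3 look.py top6
python3 - <<'E'
from geo import *
s=load('top6')['state']
R=lambda x,y:np.array([.557,-.0608])+np.array([[np.cos(np.radians(27)),-np.sin(np.radians(27))],[np.sin(np.radians(27)),np.cos(np.radians(27))]])@[x,y]
for x in(-.02,-.05,-.09,-.12): print(x,R(x,-.155).round(4),delta(s,*R(x,-.155),.13,117))
E
```

```text
t: 7.85
position: [0.514, -0.0726, 0.1332]
orientation: [179.6, 0.2, 117.0]
force: [-0.3, -0.5, -1.1]
opening: -0.003
gripper_force: 0.0
7.85 [ 0.514  -0.0726  0.1332] [-0.3 -0.5 -1.1] tcp ang -164.60511489967 0.044555537962788674
index (np.float64(-19.810179335160456), np.float32(81.585495)) target (np.float64(7.5427260563066625), np.float32(77.242966)) need 27.352905391467118
-0.02 [ 0.6095 -0.208 ] [-0.164   0.0237  0.0032 -0.0004]
-0.05 [ 0.5828 -0.2216] [-0.164  -0.0063  0.0032 -0.0004]
-0.09 [ 0.5472 -0.2398] [-0.164  -0.0463  0.0032 -0.0004]
-0.12 [ 0.5204 -0.2534] [-0.164  -0.0763  0.0032 -0.0004]
```

```bash
python3 -m creep '[[-0.03,-0.008,0,0],[-0.07,-0.02,0,0],[-0.11,-0.032,0,0],[-0.145,-0.042,0,0],[-0.164,-0.046,0,0],[-0.164,-0.046,0,0],[-0.164,-0.046,0,0]]'
python3 look.py top7
python3 - <<'E'
import cv2,numpy as np
a,b=[cv2.imread(f'pics/{n}.png') for n in('top7','top7w')]
a=cv2.resize(a[140:240,270:430],(480,300),interpolation=2)
o=np.zeros((420+300,560,3),np.uint8);o[:300,:480]=a;o[300:]=b
cv2.imwrite('pics/v7.png',cv2.resize(np.clip(o*1.4,0,255).astype(np.uint8),None,fx=.83,fy=.83))
E
```

```text
t: 8.65
position: [0.5435, -0.2382, 0.1269]
orientation: [-179.9, -0.1, 117.0]
force: [0.0, -0.1, 0.1]
opening: -0.001
gripper_force: 0.0
8.65 [ 0.5435 -0.2382  0.1269] [ 0.  -0.1  0.1] tcp ang -94.35422276582459 0.17788310214929862
index (np.float64(7.711278503413041), np.float32(71.22166)) target (np.float64(7.540163833378273), np.float32(77.3031)) need -0.17111467003476832
```

View pics/v7.png

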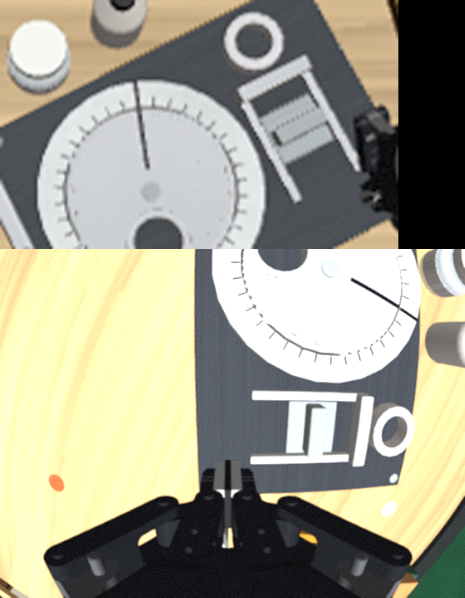

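The index and long line are collinear in both the top crop and the wrist view. In the wrist picture the slide lies between the rails at about (289..345, 400..455), with the stop block at (362,430). Next I'll find where the lug's face is.

```bash
python3 - <<'E'
from geo import *
c=load('top7w');R=np.array([[np.cos(np.radians(27)),np.sin(np.radians(27))],[-np.sin(np.radians(27)),np.cos(np.radians(27))]])
G=lambda uv,z:(R@(wray(c,uv,z)-[.557,-.0608]).T).T.round(4)*1000
for n,u,z in(('stop left top',(430,218),.036),('slide left',(348,214),.014),('groove L',(372,214),.038),('groove R',(388,214),.038),('slide R',(403,214),.038),('rail near end',(303,177),.022)):print(n,G([u],z))
im=c['img'][150:270,290:500];cv2.imwrite('pics/lock.png',cv2.resize(im,None,fx=3.6,fy=3.6,interpolation=2))
s=c['state'];print(s['position'],G([(0,0)],.034)[0]*0+(R@(s['position'][:2]-[.557,-.0608]))*1000)
E
```

```text
stop left top [[  34.1 -152.4]]
slide left [[ -31.1 -155.7]]
groove L [[ -17.8 -148.5]]
groove R [[  -4.7 -148.4]]
slide R [[   8.1 -148.4]]
rail near end [[ -70.3 -123.6]]
[ 0.54375813 -0.237231    0.12711329] [ -91.89659098 -151.1894903 ]
```

View pics/lock.png

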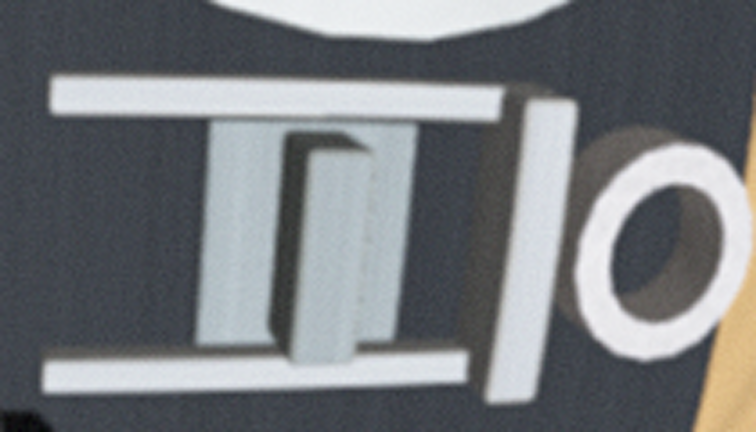

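The crop shows the upright lug at (305..365,150..360) on its thin base plate, between the rails. The stop is at (545,250) and the tape is beyond it. I'll descend behind the lug.

```bash
python3 -m creep '[[-0.001,0,0.03,0],[-0.001,0,0.06,0],[-0.001,0,0.08,0],[-0.001,0,0.09,0],[-0.001,0,0.097,0],[-0.001,0,0.097,0],[-0.001,0,0.097,0]]'
python3 -m creep '[[0,0.005,0,0],[0,0.01,0,0],[0,0.015,0,0],[0,0.02,0,0],[0,0.025,0,0],[0,0.03,0,0],[0,0.035,0,0],[0,0.04,0,0]]'
cat > gp.py <<'E'
from geo import *
from rig import manip
s=manip.state();a=np.radians(27);R=np.array([[np.cos(a),np.sin(a)],[-np.sin(a),np.cos(a)]])
print('gauge xy',(R@(s['position'][:2]-[.557,-.0608])*1000).round(1),'z',s['position'][2].round(4),'F',(R@s['force'][:2]).round(1),s['force'][2].round(1))
E
python3 gp.py
```

```text
t: 9.45
position: [0.5457, -0.2395, 0.0321]
orientation: [179.9, 0.0, 117.1]
force: [0.2, -0.9, 0.2]
opening: 0.002
gripper_force: 0.0
t: 10.25
position: [0.5811, -0.2211, 0.0312]
orientation: [-180.0, -0.0, 117.0]
force: [0.8, -0.4, 0.7]
opening: 0.004
gripper_force: 0.0
gauge xy [ -51.4 -153.8] z 0.0312 F [ 0.6 -0.7] 0.7
```

```bash
python3 -m creep '[[0,0.005,0,0],[0,0.01,0,0],[0,0.015,0,0],[0,0.02,0,0],[0,0.025,0,0],[0,0.03,0,0],[0,0.035,0,0],[0,0.04,0,0]]'
python3 gp.py
python3 -m creep '[[0,0.003,0,0],[0,0.006,0,0],[0,0.009,0,0],[0,0.012,0,0],[0,0.012,0,0]]'
python3 gp.py
```

```text
t: 11.05
position: [0.6161, -0.2033, 0.0312]
orientation: [-180.0, -0.0, 117.0]
force: [-2.6, -1.1, 0.7]
opening: -0.002
gripper_force: 1.4
gauge xy [ -12.  -153.8] z 0.0312 F [-2.8  0.2] 0.7
t: 11.55
position: [0.6276, -0.1973, 0.0313]
orientation: [180.0, 0.0, 117.1]
force: [-1.4, -1.2, -0.5]
opening: 0.002
gripper_force: 0.4
gauge xy [   0.9 -153.7] z 0.0313 F [-1.8 -0.5] -0.5
```

```bash
python3 -m creep '[[0,0.0015,0,0],[0,0.003,0,0],[0,0.004,0,0],[0,0.004,0,0]]'
python3 gp.py
python3 -m creep '[[0,0.0015,0,0],[0,0.003,0,0],[0,0.004,0,0],[0,0.004,0,0]]'
python3 gp.py
```

```text
t: 11.95
position: [0.6307, -0.1958, 0.0313]
orientation: [180.0, -0.0, 117.0]
force: [-1.9, 0.1, 0.2]
opening: -0.0
gripper_force: 0.9
gauge xy [   4.4 -153.7] z 0.0313 F [-1.6  1. ] 0.2
t: 12.35
position: [0.6344, -0.1939, 0.0313]
orientation: [180.0, 0.0, 117.1]
force: [-2.0, 0.2, -0.1]
opening: 0.001
gripper_force: 0.8
gauge xy [   8.5 -153.7] z 0.0313 F [-1.7  1.1] -0.1
```

```bash
python3 -m creep '[[0,0.001,0,0],[0,0.002,0,0],[0,0.003,0,0],[0,0.003,0,0]]'
python3 gp.py
python3 -m creep '[[0,0.001,0,0],[0,0.002,0,0],[0,0.003,0,0],[0,0.003,0,0]]'
python3 gp.py
```

```text
t: 12.75
position: [0.6356, -0.1933, 0.0311]
orientation: [-179.9, -0.0, 117.0]
force: [-5.3, -1.7, 0.9]
opening: 0.001
gripper_force: 3.0
gauge xy [   9.8 -153.7] z 0.0311 F [-5.5  0.9] 0.9
t: 13.15
position: [0.6359, -0.1932, 0.031]
orientation: [-179.7, -0.1, 116.9]
force: [-9.9, -2.1, 5.9]
opening: 0.003
gripper_force: 6.4
gauge xy [  10.2 -153.8] z 0.031 F [-9.8  2.6] 5.9
```

```bash
python3 -m creep '[[0,0.001,0,0],[0,0.002,0,0],[0,0.003,0,0],[0,0.003,0,0]]'
python3 gp.py
python3 -m creep '[[0,-0.005,0,0],[0,-0.015,0,0],[0,-0.03,0,0],[0,-0.045,0,0],[0,-0.055,0,0],[0,-0.055,-0.03,0],[0,-0.055,-0.07,0],[0,-0.055,-0.11,0]]'
python3 -m creep '[[0,-0.02,0,0],[0,-0.03,0,0],[0,-0.03,0,0]]'
python3 look.py top8
python3 - <<'E'
import cv2,numpy as np
a,b=[cv2.imread(f'pics/{n}.png') for n in('top8','top8w')]
a=cv2.resize(a[140:240,270:430],(480,300),interpolation=2)
b=cv2.resize(b[100:300,250:530],(560,400),interpolation=2)
o=np.zeros((700,560,3),np.uint8);o[:300,:480]=a;o[300:]=b
cv2.imwrite('pics/v8.png',cv2.resize(o,None,fx=.85,fy=.85))
E
```

```text
t: 13.55
position: [0.6404, -0.1918, 0.0317]
orientation: [-179.8, -0.0, 117.0]
force: [-8.5, -3.2, 7.5]
opening: -0.005
gripper_force: 5.1
gauge xy [  14.8 -154.6] z 0.0317 F [-9.1  1. ] 7.5
t: 14.35
position: [0.592, -0.2153, 0.1421]
orientation: [-180.0, -0.0, 117.0]
force: [0.4, -0.1, 0.3]
opening: 0.002
gripper_force: 0.0
t: 14.65
position: [0.564, -0.2298, 0.1408]
orientation: [-179.9, -0.1, 116.9]
force: [0.3, -0.1, 0.2]
opening: -0.004
gripper_force: 0.0
14.65 [ 0.564  -0.2298  0.1408] [ 0.3 -0.1  0.2] tcp ang -87.62242253209993 0.16912274447533057
index (np.float64(7.716396212765261), np.float32(72.27699)) target (np.float64(7.539394156264876), np.float32(77.938255)) need -0.1770020565003847
```

View pics/v8.png

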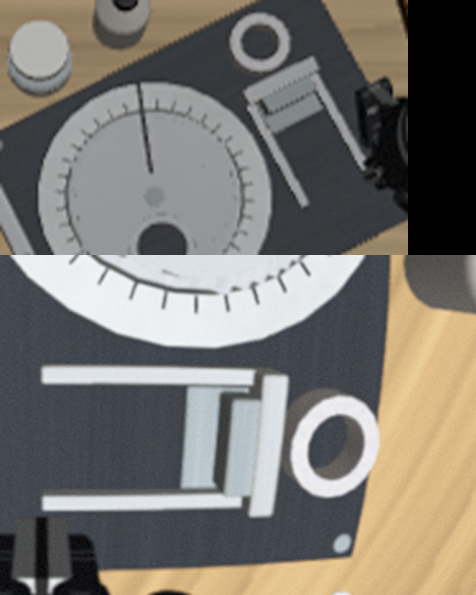

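The lug now appears to touch the stop in the lower panel, with its top at x 228..265 and the stop's at 265..288. The index is still aligned. I'll check for a gap numerically, and check whether anything else moved.

```bash
python3 - <<'E'
from geo import *
c=load('top8w');g=cv2.cvtColor(c['img'],cv2.COLOR_BGR2GRAY).astype(float)
a=np.radians(27);R=np.array([[np.cos(a),np.sin(a)],[-np.sin(a),np.cos(a)]])
row=round(100+((445-255)/.85)/2)
print('row',row,[ (u,int(g[row-3:row+4,u].mean())) for u in range(372,424)])
for u in(376,386,405,406,407,419): print(u,(R@(wray(c,[(u,row)],.037)-[.557,-.0608]).T).T.round(4)*1000)
x=load('top0')['img'].astype(int);y=load('top8')['img'].astype(int)
d=(abs(x-y).max(2)>35).astype(np.uint8);n,l,st,ce=cv2.connectedComponentsWithStats(d)
print([s.tolist() for s in st[1:] if s[4]>6])
E
```

```text
row 212 [(372, 194), (373, 194), (374, 194), (375, 189), (376, 161), (377, 102), (378, 59), (379, 61), (380, 62), (381, 61), (382, 60), (383, 76), (384, 122), (385, 165), (386, 184), (387, 191), (388, 190), (389, 188), (390, 190), (391, 191), (392, 192), (393, 191), (394, 191), (395, 189), (396, 192), (397, 195), (398, 195), (399, 193), (400, 189), (401, 188), (402, 202), (403, 213), (404, 219), (405, 220), (406, 222), (407, 222), (408, 223), (409, 221), (410, 222), (411, 224), (412, 225), (413, 224), (414, 209), (415, 164), (416, 107), (417, 83), (418, 84), (419, 83), (420, 102), (421, 154), (422, 213), (423, 235)]
376 [[  12.9 -153.6]]
386 [[  21.7 -153.6]]
405 [[  38.8 -153.6]]
406 [[  39.8 -153.6]]
407 [[  40.7 -153.6]]
419 [[  52.  -153.6]]
[[395, 125, 162, 295, 26678], [491, 153, 15, 6, 46], [372, 170, 22, 17, 177], [410, 176, 5, 21, 44], [541, 180, 6, 5, 10], [377, 183, 27, 23, 317], [325, 184, 5, 24, 43], [301, 205, 20, 19, 303], [525, 204, 8, 12, 34], [340, 217, 25, 6, 49], [324, 227, 20, 20, 305], [511, 397, 4, 4, 7]]
```

No gap is visible, but the slide stuck at 10 N and then jumped about 4.6 mm. I'll press once more, harder, to make sure this is the real stop.

```bash
python3 -m creep '[[0,0,0.03,0],[0,0,0.06,0],[0,0,0.09,0],[0,0,0.11,0],[0,0,0.11,0],[0,0.02,0.11,0],[0,0.04,0.11,0],[0,0.055,0.11,0]]'
python3 -m creep '[[0,0.008,0,0],[0,0.014,0,0],[0,0.02,0,0],[0,0.024,0,0],[0,0.027,0,0],[0,0.027,0,0]]'
python3 gp.py
python3 -m creep '[[0,0.002,0,0],[0,0.004,0,0],[0,0.004,0,0],[0,0.004,0,0]]'
python3 gp.py
python3 -m creep '[[0,0.002,0,0],[0,0.004,0,0],[0,0.004,0,0],[0,0.004,0,0]]'
python3 gp.py
```

```text
t: 15.55
position: [0.6174, -0.2025, 0.032]
orientation: [179.9, 0.0, 117.1]
force: [0.6, 0.5, 0.4]
opening: 0.003
gripper_force: 0.0
t: 16.15
position: [0.6394, -0.192, 0.0316]
orientation: [-180.0, 0.0, 117.0]
force: [-1.1, -0.8, 4.6]
opening: 0.002
gripper_force: 2.1
gauge xy [  13.8 -154.3] z 0.0316 F [-1.4 -0.2] 4.6
t: 16.55
position: [0.6402, -0.1916, 0.0316]
orientation: [-179.8, -0.1, 116.9]
force: [-9.0, -2.7, 9.8]
opening: 0.002
gripper_force: 6.2
gauge xy [  14.8 -154.4] z 0.0316 F [-9.2  1.7] 9.8
t: 16.95
position: [0.6405, -0.1915, 0.0315]
orientation: [-179.5, -0.2, 116.8]
force: [-17.1, -3.2, 16.4]
opening: 0.002
gripper_force: 10.6
gauge xy [  15.  -154.4] z 0.0315 F [-16.7   4.9] 16.4
```

```bash
python3 -m creep '[[0,-0.01,0,0],[0,-0.025,0,0],[0,-0.045,0,0],[0,-0.07,0,0],[0,-0.07,-0.03,0],[0,-0.07,-0.07,0],[0,-0.07,-0.12,0],[0,-0.07,-0.12,0]]'
python3 -m creep '[[0,0,-0.03,0],[0,0,-0.06,0],[0,0,-0.06,0],[0,0,-0.06,0]]'
python3 look.py top9
python3 - <<'E'
from geo import *
a=np.radians(27);R=np.array([[np.cos(a),-np.sin(a)],[np.sin(a),np.cos(a)]])
from scipy.spatial.transform import Rotation as Ro
for tag in('top7w','top8w','top9w'):
    c=load(tag);g=cv2.cvtColor(c['img'],cv2.COLOR_BGR2GRAY).astype(np.float32);K=np.array(c['camera_matrix']);T=np.array(c['T_tool_cam']);s=c['state']
    W=Ro.from_euler('xyz',s['orientation'],degrees=True).as_matrix()
    xs=np.arange(-40,62,1.);out=0
    for y in np.arange(-160,-144,2.):
        P=np.c_[([.557,-.0608]+(R@np.array([xs/1000,0*xs+y/1000])).T),0*xs+.037]
        q=((P-s['position'])@W-T[:3,3])@T[:3,:3];th=np.arctan2(np.hypot(q[:,0],q[:,1]),q[:,2]);n=np.hypot(q[:,0],q[:,1])
        uv=(K[:2,2]+K[0,0]*q[:,:2]/n[:,None]*th[:,None]).astype(np.float32)
        out=out+cv2.remap(g,uv[:,:1].copy(),uv[:,1:].copy(),1).ravel()
    print(tag,' '.join(f'{int(x)}:{int(v/8)}' for x,v in zip(xs,out)))
E
```

```text
t: 17.75
position: [0.5877, -0.2216, 0.1578]
orientation: [179.5, 0.4, 117.0]
force: [0.4, -0.3, 0.4]
opening: -0.001
gripper_force: 0.0
t: 18.15
position: [0.5842, -0.2195, 0.2113]
orientation: [179.9, 0.0, 117.0]
force: [-0.2, -0.1, -0.6]
opening: 0.001
gripper_force: 0.0
18.15 [ 0.5842 -0.2195  0.2113] [-0.2 -0.1 -0.6] tcp ang -80.27389428659265 0.16096515913885945
index (np.float64(7.713264702938517), np.float32(71.81099)) target (np.float64(7.541430163499967), np.float32(77.894325)) need -0.17183453943854943
top7w -40:63 -39:76 -38:130 -37:174 -36:185 -35:187 -34:188 -33:189 -32:191 -31:193 -30:193 -29:190 -28:189 -27:189 -26:189 -25:188 -24:189 -23:172 -22:110 -21:62 -20:56 -19:60 -18:60 -17:84 -16:134 -15:171 -14:184 -13:186 -12:184 -11:184 -10:186 -9:186 -8:185 -7:184 -6:187 -5:189 -4:190 -3:190 -2:184 -1:181 0:184 1:183 2:183 3:186 4:187 5:187 6:187 7:175 8:131 9:82 10:63 11:63 12:64 13:64 14:65 15:65 16:65 17:66 18:65 19:68 20:68 21:68 22:66 23:67 24:68 25:70 26:71 27:71 28:74 29:75 30:75 31:74 32:73 33:80 34:116 35:168 36:202 37:212 38:214 39:216 40:218 41:218 42:218 43:21
[... 812 characters left out ...]
61:236
top9w -40:67 -39:66 -38:69 -37:69 -36:67 -35:65 -34:66 -33:66 -32:65 -31:65 -30:66 -29:67 -28:67 -27:68 -26:66 -25:67 -24:67 -23:68 -22:68 -21:69 -20:67 -19:68 -18:69 -17:68 -16:69 -15:68 -14:68 -13:68 -12:69 -11:70 -10:68 -9:67 -8:66 -7:67 -6:66 -5:66 -4:66 -3:65 -2:65 -1:92 0:141 1:176 2:186 3:187 4:188 5:189 6:192 7:194 8:192 9:190 10:189 11:190 12:189 13:189 14:187 15:170 16:129 17:82 18:62 19:80 20:122 21:161 22:180 23:185 24:185 25:185 26:185 27:187 28:186 29:185 30:186 31:188 32:191 33:189 34:183 35:177 36:184 37:201 38:211 39:215 40:217 41:218 42:219 43:218 44:218 45:219 46:219 47:214 48:195 49:150 50:101 51:80 52:79 53:81 54:97 55:142 56:194 57:223 58:232 59:233 60:233 61:233
```

```bash
python3 -c "
from rig import manip
print(manip.sign_off())"
```

```text
the job is handed in; nothing more can be done
None
```

The job is handed in at about 18 s: the dial index sits within about 0.2° of the long line, the lock slide was then pushed home against its stop (lug measured 20–36 mm against the stop at 36 mm), and the camera check showed no loose items moved, except that the arm hid the right-hand side (offcut, tin) from it.

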